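# Clamp a car-key blank in the key duplicator

## Robot

A 6-joint arm with a two-finger parallel gripper is mounted at the origin on the work surface. World frame = base frame: x ahead of the robot, y to its left, z up, the work surface at z = 0. Lengths are in m, angles in degrees, forces in N, time in s.
With the tool pointing down it reaches from about 0.3 to 0.775 m from the base axis. Payload 14.6 kg.
Tool frame: the origin (TCP) lies on the front face of the gripper's body, between the roots of the fingers; the fingertips stand 97 mm ahead of it and the grasp point (between the pads) lies 78 mm ahead of it; z points along the fingers, y is the line along which they close (so a half turn about z gives the same grasp; the last joint's range is limited). The gripper opens to 94 mm and grips with 3 to 60 N. Pads are 16 mm wide; open, the fingers measure 119 mm over their backs; the gripper's body (75 mm by 177 mm) begins 78 mm behind the grasp point.
Start: joints at [-79.332, 17.183, 87.147, -0, 75.671, -3.816], TCP at [0.138, -0.533, 0.303] pointing down, gripper open.
Joint ranges: [-173.82, 173.82], [-45.26, 126.66], [13.44, 144.39], [-59.66, 239.66], [0, 175.72], [-146.38, 146.38]. Speed limits (degrees/s): [127.2, 127.2, 147.25, 180, 180, 180].

## Interface

Orientations are given as a 3x3 rotation matrix whose columns are the frame's x, y, z axes.
In Python, from workcell import ctrl gives the robot as it stands.
- The arm moves only by the tool play_rows, never from a script. Its argument "motion" is a list that holds one entry, the list of rows, each a list of 7 numbers: the shift along the world's x, y, z in m, then the turn, a rotation vector about the world's x, y, z in rad, then the opening, from 0 (shut) to 1 (fully open). In form: [[[x, y, z, ax, ay, az, grip], ...]]. A call has 1 to 12 rows; each row is the pose to reach, as a shift and turn from the pose commanded when the call began; what a row does not reach only later rows make up. A row lasts 1/10 s, in which the tool goes at most 50 mm and 8.59 degrees, less where a joint would pass 70% of its speed; a pose out of reach is approached as far as the arm can. A call with a gripper value outside its range is refused whole. The fingers move at their own pace and stop on an object; the grip force is fixed at half the most. Time passes only in rows, so rows that repeat a pose let the fingers close. It gives the time, the measured TCP pose, the force, the opening and the grip force at its end, in the units of the state.
- ctrl.observe(): the state, without advancing time (a new reading comes with each control period).
- ctrl.grab_frame(name): name is "side" or "top"; returns a dict with "image" (400x640x3 uint8, blue, green, red), "camera_matrix" (3x3 intrinsics, pixels), "k1" (the pictures are not rectified: a ray, as slopes to the right and down, at radius r is drawn at 1 + k1 r^2 times it, then the intrinsics apply), "camera_from_world" (4x4, takes a point from world to camera coordinates). Camera axes: x right, y up, looking along -z (the intrinsics and any distortion apply to the point x, -y, -z); pixel columns grow to the right and rows downward; lengths in m; the calibration is good to about 2 mm. A picture is of the moment at which its call begins. There is no depth.
- ctrl.job_done(): hands the job in; it is judged then, once.
The state is a dict: "time": time; "joint_pos": joint angles; "qvel": joint speeds; "joint_torque": joint torques, N m; "tcp_pos": TCP position; "tcp_rot": TCP orientation; "contact_force": force on the tool from outside, world axes, zero at the start; "ft_torque": the same for the moment, N m; "opening": finger opening in m; "grip_force": force on a finger pad.
Only numpy, scipy, OpenCV 4.12 (cv2) and the standard library are available. Lean on these libraries where they do the work, as an engineer would, in place of code of your own. Each camera call takes 0.05 s, during which the arm holds its last target. There are 200 camera calls.

## Task

Set up the key duplicator for a copy: the customer's key is already clamped in the right-hand vise and the key gauge is swung down. Pick up the black-headed blank lying on the bench, slide its blade flat into the open left-hand vise, along the back stop and with its shoulder right up against the gauge finger, and press that vise's cam lever fully down to clamp it. Then lift the gauge's lever fully up so the gauge is clear of the keys, leaving the blank where you set it and the other things on the bench alone.

Things in the scene. Friction and masses are not known exactly. Their poses are not given: they have to be found in the camera images.
- duplicator: Key duplicating machine, 400 deep x 360 wide x 240 high, fixed: grey base, black motor housing at the back, two small dark steel vises in front. Origin on the bench, under and between the vises. Its axes ('local'): -x to the operator's (front) side, +x to cutter and housing, +y operator's left, z up. Keys lie flat, heads left, blade tips right (-y), mid-plane at z 130.
- vise_slot (a point): Left vise: middle of its slot's left end, local (0, 54.5, 130); axes local. Jaws y 14.5 to 54.5. Lower jaw top z 128.5; back stop face x = -5 (eased 2 back at its left end), up to z 135.5, open to +x and both ends. Upper jaw covers x -25 to 2.5, top about z 150 when open; slot 6.1 to 6.9 high at the start, closing as the cam lever goes down. Nothing at key height to its left.
- right_vise (a point): Same point of the right vise (local (0, -40.5, 130)), which is identical, 95 to the right of the left one, and holds the customer's cut key with its lever down. Behind the vises the cutter wheel (left) and tracer (right) stand at local x above 50, up to z 168; the housing at local x above 115.
- seat (a point): Where the blank's shoulder point (blank_shoulder) must come: local (0, 60, 130), axes local. Blade then lies on the lower jaw, centre line 5 from the back stop, shoulder on the gauge finger's left face. The finger, when down, fills local x 9 to 15, y 55.5 to 60, z 122 to 136: coming from the left the blade passes it 4 clear on its operator side and the shoulder stops on it.
- blank: Loose uncut key blank, 30 g: black plastic head 36 long x 34 wide x 10 thick, steel shoulder 6 x 26 x 4, straight blade 44 x 10 x 3. x from head to tip, z up. Origin at the head's underside level, in the shoulder's front face: head x -41 to -5, blade 0 to 44, mid-plane 5 up; mass centre x -9. Faces and edges alike. Let go in the open vise the head may sag a few degrees; clamping flattens it.
- blank_shoulder (a point): Middle of the front face of the blank's shoulder, on the blade's centre line and mid-plane.
- clamp (a joint): Angle of the left vise's cam lever (rad): 0 fully down (clamped, lever pointing to the front and 8 degrees up), 0.85 to 1.05 at the start (raised, vise open), up to 1.15. Turns about the local y axis, stays where it is left; about 3 N at the tip moves it, a little more near the end as it squeezes the blade.
- clamp_tip (a point): Centre of the 13 mm steel ball at the end of the left vise's cam lever (lever 8.4 thick), 54 from its pivot.
- clamp_hinge (a point): Pivot of that cam lever: local (-10, 27, 151). From it the ball lies at local x = -54 cos(q + 0.14), z = +54 sin(q + 0.14), q being the clamp joint.
- gauge (a joint): Angle of the key gauge (rad): 0 down, its two fingers at the keys' shoulders and its lever pointing to the front, 20 degrees up; 1.35 fully up, lever upright, fingers swung back clear towards the cutter. Turns about the local y axis, stays where it is left; about 1.5 N at the knob moves it.
- gauge_knob (a point): Centre of the black knob on the gauge's lever, at the far right of the machine: a cylinder 15 across and 16 long along local y, ends flat, free on both sides; 60 from the gauge's axis.
- gauge_hinge (a point): Point of the gauge's axis level with the knob: local (29.5, -118, 102). From it the knob lies at local x = -60 cos(q + 0.35), z = +60 sin(q + 0.35), q being the gauge joint.
- house_key: Bystander: small brass house key, 47 x 25 x 4, lying on the bench.
- padlock: Bystander: brass padlock standing on the bench, 45 x 22 x 68 high.
- chip_brush: Bystander: brush 200 long lying on the bench.
- lock_cylinder: Bystander: brass lock cylinder, 62 x 17 x 33 high.
Mind the look-alikes: they are no part of the job. Of the things like the blank, leave any that is pink or purple; of the rest the larger one is meant.

How it is judged:
By the outcome, as a careful person would: the job done as asked, in the order asked, and still so for the second after the job is handed in, with the robot touching nothing.
It also fails if it takes over 66 s, if anything falls off the work surface, if the arm or the gripper's body presses on something with over 40 N, if the wrist force passes 120 N, or if a joint passes its speed limit or range.

## Working session

There is one attempt and no reset: what is moved stays moved. The work goes in short steps, Python scripts to look and compute and a tool call to move; the robot and the scene stay as the last step left them, time stands still between calls to the robot, and variables do not carry over. Pictures are saved under pics/ and viewed, at most 10 in all, crops included, and the job is handed in when it is done.

Besides the shell and the picture viewer there is one more tool, called after "Request:" as name(argument=value, ...) on one line, values as JSON. play_rows: Moves the arm, as the interface text tells. Its arguments: {"type":"object","properties":{"motion":{"type":"array"}},"required":["motion"]}

```bash
mkdir -p pics; ls
cat > h.py <<'E'
import numpy as np,cv2
from workcell import ctrl
def grab(n):
    f=ctrl.grab_frame(n); return f
def proj(f,P):
    P=np.atleast_2d(P); T=np.array(f["camera_from_world"]);c=P@T[:3,:3].T+T[:3,3]
    s=np.c_[c[:,0],-c[:,1]]/(-c[:,2:3]); r2=(s**2).sum(1,keepdims=True); s=s*(1+f["k1"]*r2)
    K=np.array(f["camera_matrix"]); return s@K[:2,:2].T+K[:2,2]
def ray(f,px):
    K=np.array(f["camera_matrix"]); T=np.array(f["camera_from_world"])
    px=np.atleast_2d(np.array(px,float)); d=(px-K[:2,2])@np.linalg.inv(K[:2,:2]).T; s=d.copy()
    for _ in range(30): s=d/(1+f["k1"]*(s**2).sum(1,keepdims=True))
    D=np.c_[s[:,0],-s[:,1],-np.ones(len(s))]@T[:3,:3]
    return -T[:3,:3].T@T[:3,3],D/np.linalg.norm(D,axis=1,keepdims=True)
def onz(f,px,z):
    o,d=ray(f,px); return o+d*((z-o[2])/d[:,2:3])
def tri(f,p,g,q):
    o1,d1=ray(f,p);o2,d2=ray(g,q);d1=d1[0];d2=d2[0]
    A=np.c_[d1,-d2];t=np.linalg.lstsq(A,o2-o1,rcond=None)[0]
    a=o1+t[0]*d1;b=o2+t[1]*d2;return (a+b)/2,np.linalg.norm(a-b)
E
python3 - <<'E'
from h import *
for n in("top","side"):
    f=grab(n); cv2.imwrite(f"pics/{n}0.png",f["image"]); print(n,np.array(f["camera_matrix"]),f["k1"],np.array(f["camera_from_world"]).round(3), ray(f,[320,200])[0])
s=ctrl.observe(); print(s)
E
```

```text
pics
top [[408.4548805    0.         317.64160073]
 [  0.         408.4548805  205.60634082]
 [  0.           0.           1.        ]] 0.02178551460464557 [[-0.006 -1.     0.011 -0.194]
 [ 0.995 -0.005  0.098 -0.52 ]
 [-0.098  0.011  0.995 -0.931]
 [ 0.     0.     0.     1.   ]] [ 0.42504387 -0.18622823  0.97920457]
side [[383.68149997   0.         315.36184565]
 [  0.         383.68149997 202.82481417]
 [  0.           0.           1.        ]] -0.0754997921571954 [[ 0.945 -0.328 -0.007 -0.549]
 [ 0.19   0.529  0.827 -0.094]
 [-0.267 -0.782  0.562 -0.919]
 [ 0.     0.     0.     1.   ]] [ 0.29105227 -0.84930443  0.59056966]
{'time': 0.1, 'joint_pos': array([-7.93324497e+01,  1.72135228e+01,  8.71775350e+01,  1.58043197e-03,
        7.56715541e+01, -3.81482618e+00]), 'qvel': array([-0.00576351, -0.08163335, -0.15160574,  0.00844241, -0.11795534,
        0.14126835]), 'joint_torque': array([ 1.45580070e-03, -5.32646549e+01, -3.53282619e+01,  7.10033672e-02,
        2.34873604e-02, -6.36949471e-05]), 'tcp_pos': array([ 0.13753055, -0.53238099,  0.30212685]), 'tcp_rot': array([[ 9.68226328e-01,  2.50075482e-01, -1.76021530e-04],
       [ 2.50075524e-01, -9.68225732e-01,  1.07884554e-03],
       [ 9.93642431e-05, -1.08858533e-03, -9.99999403e-01]]), 'contact_force': array([-0.50981089, -1.21998939, -0.10673991]), 'ft_torque': array([-0.03625852,  0.01556492,  0.05917318]), 'grip_force': 0.0, 'opening': 0.09348394361709289}
```

View pics/top0.png

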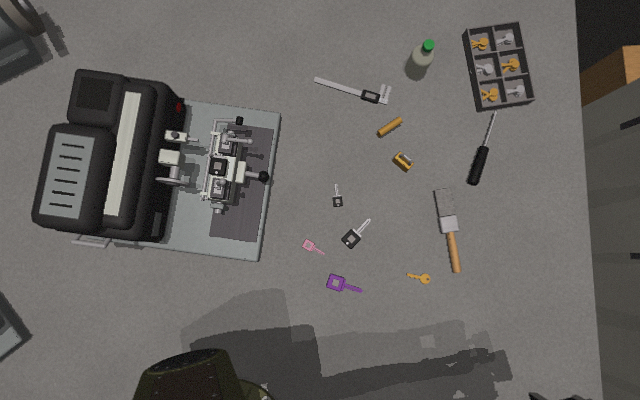

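View pics/side0.png

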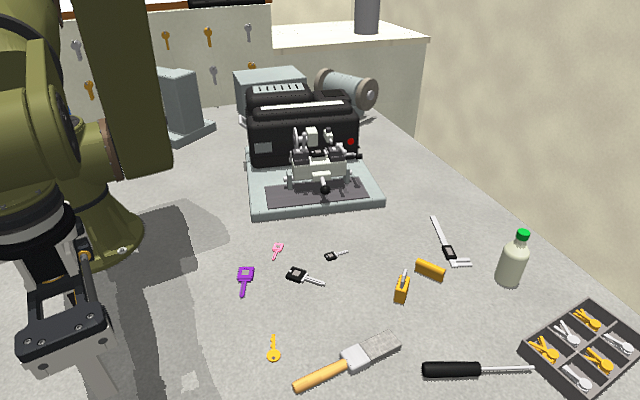

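Run:
```python
import cv2
a=cv2.imread("pics/top0.png")[100:220,180:290];cv2.imwrite("pics/c1.png",cv2.resize(a,None,fx=5,fy=5,interpolation=cv2.INTER_CUBIC))
a=cv2.imread("pics/side0.png")[110:220,240:390];cv2.imwrite("pics/c2.png",cv2.resize(a,None,fx=5,fy=5,interpolation=cv2.INTER_CUBIC))
```

```text
(no output)
```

View pics/c1.png

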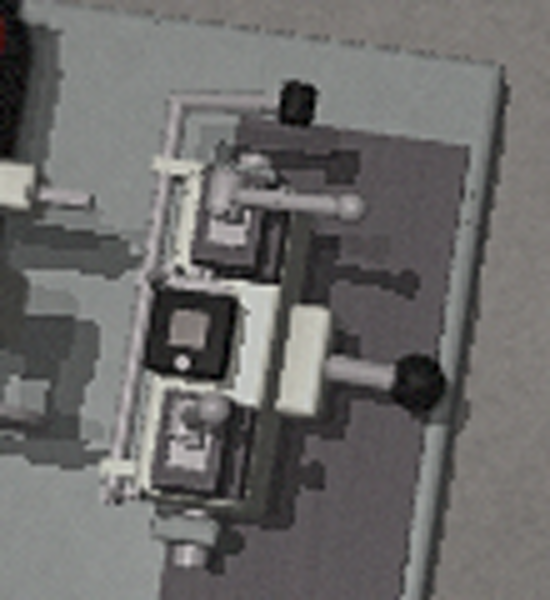

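View pics/c2.png

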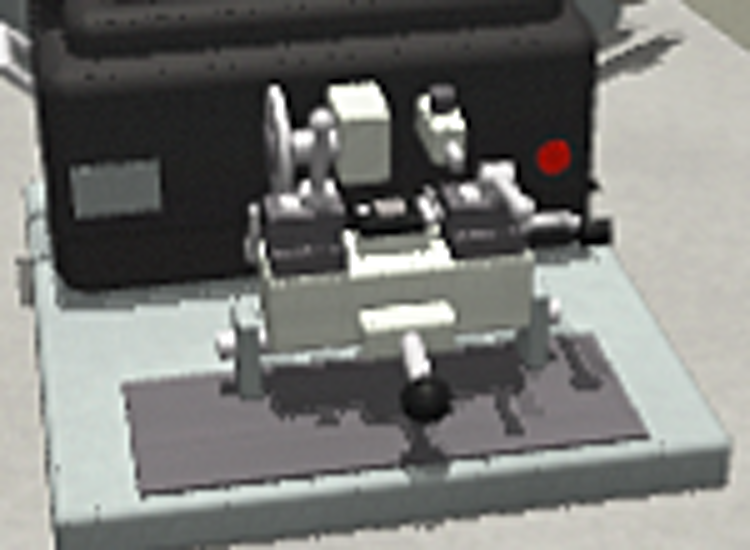

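```bash
cat > fit.py <<'E'
from h import *
from scipy.optimize import least_squares
def loc(p,L):
    c,s=np.cos(p[2]),np.sin(p[2]); L=np.atleast_2d(L)
    return np.c_[p[0]+c*L[:,0]-s*L[:,1],p[1]+s*L[:,0]+c*L[:,1],L[:,2]]
def cen(g,win,lo,hi,ch=None):
    x0,x1,y0,y1=win; m=(g[y0:y1,x0:x1]>=lo)&(g[y0:y1,x0:x1]<=hi)
    n,l,st,c=cv2.connectedComponentsWithStats(m.astype(np.uint8),connectivity=4)
    i=1+np.argmax(st[1:,4]); return c[i]+[x0,y0],st[i]
E
python3 - <<'E'
from fit import *
T,S=[grab(n) for n in("top","side")]
gt,gs=[cv2.cvtColor(f["image"],cv2.COLOR_BGR2GRAY) for f in(T,S)]
kt=cen(gt,(232,246,113,128),0,50); ks=cen(gs,(352,365,150,164),0,45); print(kt,ks)
knob=[kt[0],ks[0]]
rb=[[249.9,141.3],[353.8,154.2]]; lb=[[222.3,181.2],[304.0,133.7]]
for n,p in(("knob",knob),("rball",rb),("lball",lb)): print(n,tri(T,p[0],S,p[1]))
K=[-.0269,-.118,.1226];R=[-.01-.054*np.cos(.14),-.068,.151+.054*np.sin(.14)]
def res(v):
    L=[-.01-.054*np.cos(v[3]+.14),.027,.151+.054*np.sin(v[3]+.14)]
    W=loc(v,np.array([K,R,L]))
    return np.r_[(proj(T,W)-[knob[0],rb[0],lb[0]]).ravel(),(proj(S,W)-[knob[1],rb[1],lb[1]]).ravel()]
r=least_squares(res,[.45,.05,np.pi/2,.9]);print(r.x,res(r.x).reshape(-1,2).round(2),np.degrees(r.x[2]))
print("seat",loc(r.x,[[0,.06,.13]]))
# base corners in top
for z in(.02,.03,.04):
    c=onz(T,[[280.5,112],[259,261]],z); print(z,c,np.linalg.norm(c[0]-c[1]),np.degrees(np.arctan2(*(c[0]-c[1])[[1,0]])))
# blank
print(np.round(onz(T,[[353,235],[368,221]],.005),4))
np.save("pose.npy",r.x)
a=[cv2.resize(f["image"][y:y+70,x:x+90],None,fx=6,fy=6,interpolation=cv2.INTER_CUBIC)[:270] for f,x,y in((T,310,205),(S,260,255))]
i=T["image"][205:265,320:386];j=S["image"][255:300,270:336]
z=lambda q:cv2.resize(q,None,fx=6,fy=6,interpolation=cv2.INTER_NEAREST)
cv2.imwrite("pics/bl.png",np.hstack([z(i),z(np.vstack([j,0*i[:15]]))]))
E
```

```text
(array([239.03508772, 120.57894737]), array([ 4,  3,  7, 10, 57], dtype=int32)) (array([356.91176471, 156.52941176]), array([ 0,  4, 10,  5, 34], dtype=int32))
knob (array([ 0.6915356 , -0.02749254,  0.12124349]), np.float64(0.004528897062614137))
rball (array([ 0.6525131 , -0.05926295,  0.14741643]), np.float64(0.022456648208659356))
lball (array([ 0.54929216, -0.01224586,  0.20135598]), np.float64(0.0005932449151099937))
[ 0.57501994 -0.00375368  1.6088509   1.44916609] [[-1.03 -0.27]
 [ 3.45 -3.22]
 [ 0.34  0.32]
 [ 1.49 -1.  ]
 [-6.02 -1.88]
 [-0.08 -1.09]] 92.18036624465978
seat [[ 0.51506338 -0.0060364   0.13      ]]
0.02 [[ 0.74653205 -0.10877206  0.02      ]
 [ 0.39087186 -0.05991016  0.02      ]] 0.3590009117638053 -7.822534572858975
0.03 [[ 0.74318044 -0.10957957  0.03      ]
 [ 0.39122812 -0.06122707  0.03      ]] 0.3552582178499981 -7.8225345728589755
0.04 [[ 0.73982883 -0.11038707  0.04      ]
 [ 0.39158437 -0.06254397  0.04      ]] 0.3515155239361912 -7.822534572858973
[[ 0.4503 -0.2809  0.005 ]
 [ 0.4835 -0.3172  0.005 ]]
```

View pics/bl.png

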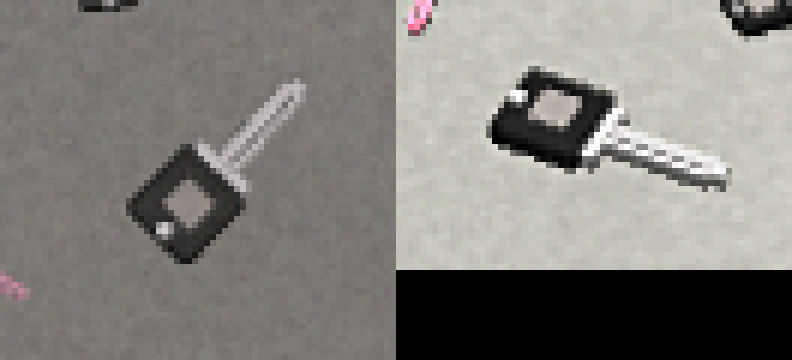

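```bash
cat > p2.py <<'E'
from fit import *
T,S=[grab(n) for n in("top","side")]
knob=[[239.2,120.6],[358.3,156.3]]
rb=[[249.9,141.3],[344.2,150.6]]; lb=[[222.3,181.2],[304.0,133.7]]
for n,p in(("knob",knob),("rball",rb),("lball",lb)): print(n,tri(T,p[0],S,p[1]))
K=[-.0269,-.118,.1226];R=[-.01-.054*np.cos(.14),-.068,.151+.054*np.sin(.14)]
def res(v):
    L=[-.01-.054*np.cos(v[3]+.14),.027,.151+.054*np.sin(v[3]+.14)]
    W=loc(v,np.array([K,R,L]))
    return np.r_[(proj(T,W)-[knob[0],rb[0],lb[0]]).ravel(),(proj(S,W)-[knob[1],rb[1],lb[1]]).ravel()]
r=least_squares(res,[.57,.0,1.43,.95],loss='soft_l1');print(r.x,res(r.x).reshape(-1,2).round(2),np.degrees(r.x[2]))
print("seat",loc(r.x,[[0,.06,.13]]))
np.save("pose.npy",r.x)
# base corners local
v=r.x;c=onz(T,[[280.5,112],[259,261]],.02)-[v[0],v[1],0];c_,s_=np.cos(v[2]),np.sin(v[2]);print("corn local",np.c_[c[:,0]*c_+c[:,1]*s_,-c[:,0]*s_+c[:,1]*c_])
# overlay of expected points
P={"seat":[0,.06,.13],"slot":[0,.0545,.13],"LUJ1":[-.025,.0145,.15],"LUJ2":[-.025,.0545,.15],"LUJ3":[.0025,.0545,.15],"LUJ4":[.0025,.0145,.15],"R1":[-.025,-.0805,.145],"R2":[-.025,-.0405,.145],"R3":[.0025,-.0405,.145],"R4":[.0025,-.0805,.145],"fin":[.012,.06,.136],"fin2":[.012,.0555,.136]}
W=loc(v,list(P.values()));out=[]
for f,x,y,w,h in((T,205,130,60,75),(S,275,125,90,75)):
    im=cv2.resize(f["image"][y:y+h,x:x+w],None,fx=5,fy=5,interpolation=cv2.INTER_CUBIC)
    for p in proj(f,W): cv2.circle(im,tuple(int(q) for q in ((p-[x,y]+.5)*5)),2,(0,0,255),-1)
    out.append(im)
cv2.imwrite("pics/ov.png",np.hstack(out))
# blank: head mask in top & side
for n,f,w in(("t",T,(325,375,220,255)),("s",S,(275,315,260,292))):
    g=cv2.cvtColor(f["image"],cv2.COLOR_BGR2GRAY);x0,x1,y0,y1=w
    m=(g[y0:y1,x0:x1]<65).astype(np.uint8)
    k,_=max([(cc,cv2.contourArea(cc)) for cc in cv2.findContours(m,0,2)[0]],key=lambda t:t[1])
    rr=cv2.minAreaRect(k);print(n,np.array(rr[0])+[x0,y0],rr[1:]); 
    if n=="t": h=onz(f,np.array(rr[0])+[x0,y0],.010)[0]; print("head centre",h)
tip=onz(T,[370.2,219.],.005)[0]; print("tip",tip,"len head-tip",np.linalg.norm((tip-h)[:2]),"(67) yaw",np.degrees(np.arctan2(*(tip-h)[[1,0]])))
print("tip side",onz(S,[270+(730-396)/6-.8,255+182/6.],.005))
E
python3 p2.py
```

```text
knob (array([ 0.69316476, -0.02841277,  0.12165365]), np.float64(0.0008969786481003491))
rball (array([ 0.63813713, -0.05812762,  0.16142906]), np.float64(0.00041422955778542924))
lball (array([ 0.54929216, -0.01224586,  0.20135598]), np.float64(0.0005932449151099937))
[0.58043565 0.01496635 1.4276786  1.03050389] [[-0.1  -0.04]
 [-0.03 -0.  ]
 [-0.14  0.21]
 [ 0.28 -0.36]
 [-0.01  0.93]
 [ 0.08  0.17]] 81.79995808952279
seat [[0.52104908 0.02352412 0.13      ]]
corn local [[-0.09878305 -0.18204702]
 [-0.1011484   0.1769461 ]]
t [350.50000381 239.        ] ((13.435029029846191, 14.849241256713867), 45.0)
head centre [ 0.44072915 -0.27433417  0.01      ]
s [295.24138069 274.10344887] ((16.281999588012695, 14.443709373474121), 23.198589324951172)
tip [ 0.4882231  -0.32258921  0.005     ] len head-tip 0.06770689241545749 (67) yaw -45.45542269916067
tip side [[ 0.48838237 -0.3276597   0.005     ]]
```

View pics/ov.png

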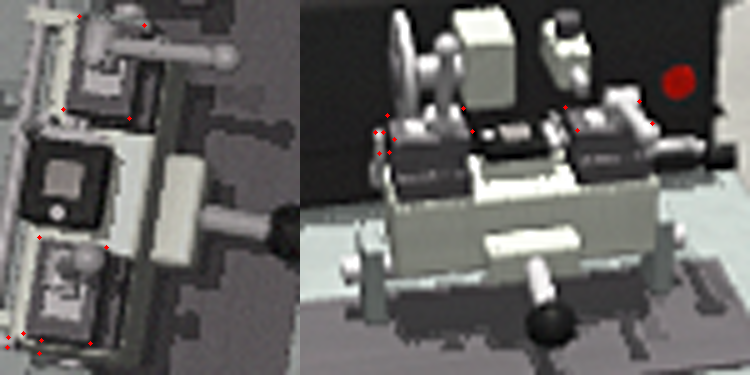

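Request:
play_rows(motion=[[[0.303,0.259,-0.1,0,0,-1.046,1],[0.303,0.259,-0.1,0,0,-1.046,1],[0.303,0.259,-0.1,0,0,-1.046,1],[0.303,0.259,-0.1,0,0,-1.046,1],[0.303,0.259,-0.1,0,0,-1.046,0.7],[0.303,0.259,-0.1,0,0,-1.046,0.7],[0.303,0.259,-0.1,0,0,-1.046,0.7],[0.303,0.259,-0.1,0,0,-1.046,0.7],[0.303,0.259,-0.1,0,0,-1.046,0.7],[0.303,0.259,-0.1,0,0,-1.046,0.7],[0.303,0.259,-0.1,0,0,-1.046,0.7],[0.303,0.259,-0.1,0,0,-1.046,0.7]]])

```text
time: 1.5
tcp_pos: [0.4401, -0.2742, 0.203]
tcp_rot: [[0.701, -0.713, 0.0], [-0.713, -0.701, -0.0], [0.0, 0.0, -1.0]]
contact_force: [-1.3, -0.8, 0.0]
opening: 0.066
grip_force: 0.0
```

Request:
play_rows(motion=[[[0,0,-0.04,0,0,0,0.7],[0,0,-0.07,0,0,0,0.7],[0,0,-0.09,0,0,0,0.7],[0,0,-0.1,0,0,0,0.7],[0,0,-0.103,0,0,0,0.7],[0,0,-0.103,0,0,0,0.3],[0,0,-0.103,0,0,0,0.1],[0,0,-0.103,0,0,0,0.1],[0,0,-0.103,0,0,0,0.1],[0,0,-0.103,0,0,0,0.1],[0,0,-0.103,0,0,0,0.1],[0,0,-0.103,0,0,0,0.1]]])

```text
time: 2.7
tcp_pos: [0.4407, -0.2736, 0.1001]
tcp_rot: [[0.702, -0.713, 0.001], [-0.713, -0.702, -0.0], [0.001, -0.0, -1.0]]
contact_force: [-1.4, 0.8, 6.1]
opening: 0.0335
grip_force: 29.9
```

Request:
play_rows(motion=[[[0,0,0.02,0,0,0,0.1],[0,0,0.05,0,0,0,0.1],[0,0,0.1,0,0,0,0.1],[0,0,0.15,0,0,0,0.1],[0,0,0.16,0,0,0,0.1],[0,0,0.16,0,0,0,0.1]]])

```text
time: 3.3
tcp_pos: [0.4408, -0.2737, 0.261]
tcp_rot: [[0.702, -0.713, 0.003], [-0.713, -0.702, -0.002], [0.003, -0.001, -1.0]]
contact_force: [-0.1, 0.3, -0.6]
opening: 0.0336
grip_force: 29.9
```

Request:
play_rows(motion=[[[-0.002,0.309,0,0,0,0.6545,0.1],[-0.002,0.309,0,0,0,0.6545,0.1],[-0.002,0.309,0,0,0,0.6545,0.1],[-0.002,0.309,0,0,0,0.6545,0.1],[-0.002,0.309,0,0,0,0.6545,0.1],[-0.002,0.309,0,0,0,0.6545,0.1],[-0.002,0.309,0,0,0,0.6545,0.1],[-0.002,0.309,-0.02,0,0,0.6545,0.1],[-0.002,0.309,-0.036,0,0,0.6545,0.1],[-0.002,0.309,-0.036,0,0,0.6545,0.1],[-0.002,0.309,-0.036,0,0,0.6545,0.1]]])

```text
time: 4.4
tcp_pos: [0.4384, 0.0351, 0.223]
tcp_rot: [[0.99, -0.139, -0.002], [-0.139, -0.99, -0.0], [-0.002, 0.0, -1.0]]
contact_force: [0.6, 0.1, -0.3]
opening: 0.0336
grip_force: 29.9
```

Run:
```python
from fit import *
T,S=[grab(n) for n in("top","side")]
cv2.imwrite("pics/top2.png",T["image"]);cv2.imwrite("pics/side2.png",S["image"])
s=ctrl.observe();print(s["tcp_pos"],s["tcp_rot"],s["contact_force"])
t=s["tcp_pos"];R=s["tcp_rot"]
out=[]
E_={"sh":[.023,0,.095],"tip":[.067,0,.095]}
for f in(T,S):
    p=proj(f,[t+R@np.array(v) for v in E_.values()]);print(p)
    x,y=(p.mean(0)-[33,40]).astype(int);im=cv2.resize(f["image"][y:y+80,x:x+66],None,fx=6,fy=6,interpolation=cv2.INTER_NEAREST)
    for q in p: cv2.circle(im,tuple(int(a) for a in (q-[x,y]+.5)*6),2,(0,0,255),-1)
    print(x,y);out.append(im)
cv2.imwrite("pics/pre.png",np.hstack(out))
```

```text
[0.43874469 0.03516463 0.22393009] [[ 9.90322996e-01 -1.38781534e-01  2.24052623e-04]
 [-1.38781533e-01 -9.90323021e-01 -2.27681162e-05]
 [ 2.25044264e-04 -8.54657737e-06 -9.99999975e-01]] [-0.02587023 -0.47466558  0.07393071]
[[207.84723838 228.84288583]
 [211.23377855 207.87742803]]
176 178
[[267.42665658 157.73050181]
 [284.2340172  156.07572709]]
242 116
```

View pics/pre.png

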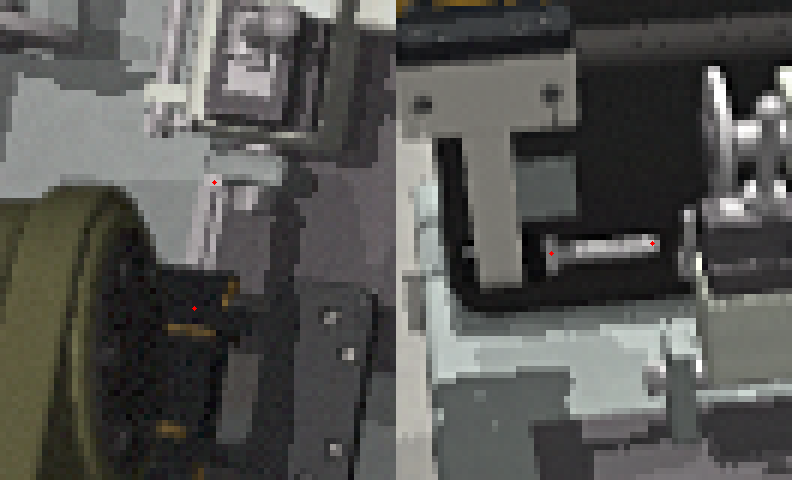

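Run:
```python
from fit import *
T=grab("top");g=cv2.cvtColor(T["image"],cv2.COLOR_BGR2GRAY)
s=ctrl.observe();t=s["tcp_pos"];R=s["tcp_rot"]
for a in(.067,.062,.057,.052,.047):
    p=proj(T,[t+R@np.array([a,w,.0935]) for w in(.005,0,-.005)]);print(a,p.round(1).tolist())
for r in range(204,222): print(r,g[r,200:222].tolist())
```

```text
0.067 [[213.4, 208.1], [211.0, 207.8], [208.6, 207.4]]
0.062 [[213.0, 210.5], [210.6, 210.1], [208.2, 209.8]]
0.057 [[212.6, 212.8], [210.2, 212.5], [207.8, 212.2]]
0.052 [[212.3, 215.2], [209.9, 214.9], [207.5, 214.6]]
0.047 [[211.9, 217.6], [209.5, 217.3], [207.1, 217.0]]
204 [153, 155, 152, 153, 153, 155, 154, 153, 157, 158, 103, 147, 144, 147, 151, 152, 146, 140, 142, 139, 132, 127]
205 [154, 154, 150, 153, 154, 153, 154, 156, 160, 155, 122, 148, 145, 146, 151, 151, 151, 150, 149, 147, 146, 145]
206 [149, 154, 154, 157, 151, 154, 156, 157, 155, 158, 158, 152, 154, 146, 152, 136, 155, 154, 151, 152, 151, 152]
207 [154, 154, 155, 157, 155, 153, 161, 157, 156, 153, 180, 186, 189, 105, 134, 120, 116, 126, 150, 155, 158, 164]
208 [134, 135, 135, 135, 134, 138, 136, 138, 133, 175, 188, 191, 164, 67, 55, 54, 57, 75, 88, 112, 123, 142]
209 [136, 135, 134, 132, 135, 134, 136, 135, 140, 167, 167, 126, 147, 140, 77, 123, 131, 167, 159, 110, 79, 65]
210 [137, 135, 133, 135, 132, 136, 138, 137, 145, 162, 165, 97, 169, 121, 81, 131, 139, 170, 151, 80, 72, 68]
211 [133, 133, 135, 134, 131, 133,
[... 414 characters left out ...]
 135, 135, 134, 135, 138, 166, 165, 98, 149, 142, 78, 82, 84, 81, 80, 80, 85, 87, 54]
216 [100, 138, 134, 134, 134, 135, 136, 145, 161, 168, 73, 170, 94, 80, 80, 80, 85, 83, 82, 85, 87, 47]
217 [55, 142, 136, 135, 134, 136, 132, 153, 164, 167, 91, 172, 88, 78, 81, 83, 79, 84, 82, 84, 85, 48]
218 [36, 96, 138, 137, 134, 133, 135, 155, 165, 146, 93, 173, 73, 79, 84, 78, 81, 80, 80, 84, 87, 46]
219 [21, 74, 139, 134, 132, 133, 138, 161, 164, 120, 141, 149, 70, 78, 85, 82, 84, 86, 78, 84, 85, 44]
220 [33, 49, 142, 138, 133, 137, 142, 164, 163, 98, 147, 143, 80, 82, 82, 83, 83, 87, 82, 88, 88, 43]
221 [25, 30, 80, 115, 117, 141, 149, 168, 170, 96, 168, 121, 80, 82, 81, 83, 85, 82, 87, 86, 85, 43]
```

Request:
play_rows(motion=[[[0,0.001,0.003,0,0,0,0.1],[0,0.001,0.003,0,0,0,0.1],[0.0099,-0.0004,0.003,0,0,0,0.1],[0.0149,-0.0011,0.003,0,0,0,0.1],[0.0198,-0.0018,0.003,0,0,0,0.1],[0.0248,-0.0025,0.003,0,0,0,0.1],[0.0297,-0.0032,0.003,0,0,0,0.1],[0.0347,-0.0039,0.003,0,0,0,0.1],[0.0347,-0.0039,0.003,0,0,0,0.1]]])

```text
time: 5.45
tcp_pos: [0.4737, 0.0315, 0.2266]
tcp_rot: [[0.99, -0.138, -0.0], [-0.138, -0.99, 0.0], [-0.0, -0.0, -1.0]]
contact_force: [0.7, 0.4, -0.2]
opening: 0.0336
grip_force: 29.9
```

Request:
play_rows(motion=[[[0.004,-0.0006,0,0,0,0,0.1],[0.008,-0.0011,0,0,0,0,0.1],[0.012,-0.0017,0,0,0,0,0.1],[0.016,-0.0023,0,0,0,0,0.1],[0.019,-0.0027,0,0,0,0,0.1],[0.019,-0.0027,0,0,0,0,0.1]]])

```text
time: 6.05
tcp_pos: [0.4925, 0.0288, 0.2266]
tcp_rot: [[0.99, -0.138, -0.0], [-0.138, -0.99, 0.0], [-0.0, -0.0, -1.0]]
contact_force: [-0.4, -0.1, -0.6]
opening: 0.0333
grip_force: 29.9
```

Request:
play_rows(motion=[[[0,0,-0.0006,0,0,0,0.1],[0,0,-0.0012,0,0,0,0.1],[0,0,-0.0012,0,0,0,0.1]]])

```text
time: 6.35
tcp_pos: [0.4921, 0.0289, 0.2254]
tcp_rot: [[0.99, -0.138, -0.0], [-0.138, -0.99, 0.0], [-0.0, 0.0, -1.0]]
contact_force: [-0.3, -0.2, 0.5]
opening: 0.0331
grip_force: 29.9
```

Run:
```python
from fit import *
T,S=[grab(n) for n in("top","side")]
s=ctrl.observe();print(s["tcp_pos"],s["contact_force"],s["ft_torque"])
a=cv2.resize(T["image"][155:235,185:251],None,fx=6,fy=6,interpolation=cv2.INTER_CUBIC)
b=cv2.resize(S["image"][120:200,260:326],None,fx=6,fy=6,interpolation=cv2.INTER_CUBIC)
cv2.imwrite("pics/ins.png",np.hstack([a,b]))
```

```text
[0.49220399 0.0289028  0.2254722 ] [-0.03781718 -1.10633512 -0.50694042] [ 0.02801304  0.02969885 -0.05546613]
```

View pics/ins.png

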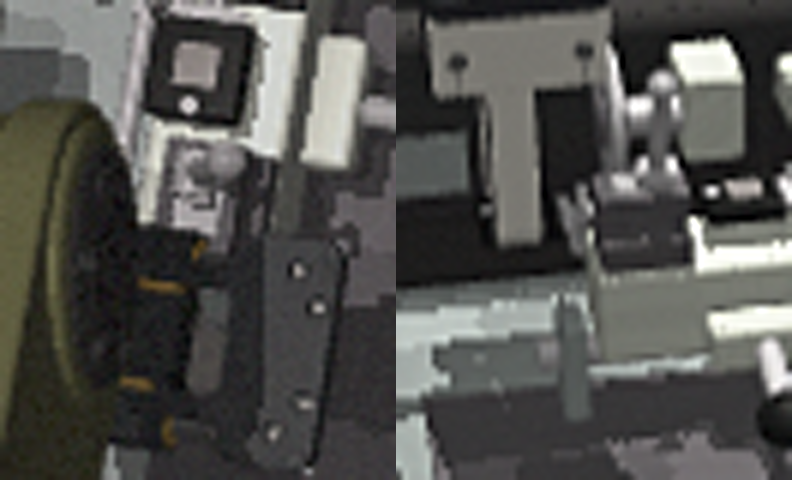

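Request:
play_rows(motion=[[[0,0,-0.0004,0,0,0,0.1],[0,0,-0.0004,0,0,0,0.1]]])

```text
time: 6.65
tcp_pos: [0.4923, 0.0289, 0.2251]
tcp_rot: [[0.99, -0.138, 0.0], [-0.138, -0.99, -0.0], [0.0, -0.0, -1.0]]
contact_force: [-0.0, -0.2, 1.0]
opening: 0.034
grip_force: 29.9
```

Request:
play_rows(motion=[[[0,0,-0.0004,0,0,0,0.1],[0,0,-0.0004,0,0,0,0.1]]])

```text
time: 6.85
tcp_pos: [0.4923, 0.0289, 0.2248]
tcp_rot: [[0.99, -0.138, 0.0], [-0.138, -0.99, 0.0], [0.0, -0.0, -1.0]]
contact_force: [-0.9, 0.9, 2.1]
opening: 0.0336
grip_force: 29.9
```

Request:
play_rows(motion=[[[0,0,-0.0004,0,0,0,0.1],[0,0,-0.0004,0,0,0,0.1]]])

```text
time: 7.05
tcp_pos: [0.4923, 0.0289, 0.2244]
tcp_rot: [[0.99, -0.138, 0.0], [-0.138, -0.99, 0.0], [0.0, -0.0, -1.0]]
contact_force: [-1.8, -0.3, 4.2]
opening: 0.0334
grip_force: 29.9
```

Request:
play_rows(motion=[[[0,0,0.0006,0,0,0,0.1],[-0.0001,-0.0006,0.0006,0,0,0,0.1],[-0.0001,-0.0006,0.0006,0,0,0,0.1]]])

```text
time: 7.35
tcp_pos: [0.4922, 0.0283, 0.2248]
tcp_rot: [[0.99, -0.138, 0.0], [-0.138, -0.99, 0.0], [0.0, -0.0, -1.0]]
contact_force: [0.6, 0.7, 1.6]
opening: 0.0335
grip_force: 29.9
```

Request:
play_rows(motion=[[[-0.0001,-0.0005,0,0,0,0,0.1],[-0.0001,-0.0005,0,0,0,0,0.1]]])

```text
time: 7.55
tcp_pos: [0.4921, 0.0277, 0.2248]
tcp_rot: [[0.99, -0.138, 0.0], [-0.138, -0.99, 0.0], [0.0, -0.0, -1.0]]
contact_force: [1.4, 0.8, 1.5]
opening: 0.0333
grip_force: 29.9
```

Request:
play_rows(motion=[[[-0.0001,-0.0005,0,0,0,0,0.1],[-0.0001,-0.0005,0,0,0,0,0.1]]])

```text
time: 7.75
tcp_pos: [0.492, 0.0274, 0.2249]
tcp_rot: [[0.99, -0.138, 0.0], [-0.138, -0.99, 0.0], [0.0, -0.0, -1.0]]
contact_force: [1.3, 1.9, 1.8]
opening: 0.0333
grip_force: 29.9
```

Request:
play_rows(motion=[[[-0.0001,-0.0005,0,0,0,0,0.1],[-0.0001,-0.0005,0,0,0,0,0.1]]])

```text
time: 7.95
tcp_pos: [0.4919, 0.0271, 0.2249]
tcp_rot: [[0.99, -0.138, 0.0], [-0.138, -0.99, 0.001], [0.0, -0.001, -1.0]]
contact_force: [1.7, 4.8, 0.4]
opening: 0.0336
grip_force: 29.9
```

Request:
play_rows(motion=[[[-0.0001,-0.0005,0,0,0,0,0.1],[-0.0001,-0.0005,0,0,0,0,0.1]]])

```text
time: 8.15
tcp_pos: [0.4919, 0.0268, 0.2249]
tcp_rot: [[0.99, -0.138, 0.0], [-0.138, -0.99, 0.001], [0.0, -0.001, -1.0]]
contact_force: [2.7, 6.8, 1.3]
opening: 0.0335
grip_force: 29.9
```

Request:
play_rows(motion=[[[0.0001,0.0006,0,0,0,0,0.1],[0.0011,0.0005,0,0,0,0,0.1],[0.0021,0.0003,0,0,0,0,0.1],[0.0021,0.0003,0,0,0,0,0.1]]])

```text
time: 8.55
tcp_pos: [0.4936, 0.0268, 0.2247]
tcp_rot: [[0.99, -0.138, -0.001], [-0.138, -0.99, 0.001], [-0.001, -0.0, -1.0]]
contact_force: [-2.0, 5.6, 2.9]
opening: 0.0334
grip_force: 29.9
```

Request:
play_rows(motion=[[[0.0008,-0.0001,0,0,0,0,0.1],[0.0008,-0.0001,0,0,0,0,0.1]]])

```text
time: 8.75
tcp_pos: [0.4944, 0.0268, 0.2247]
tcp_rot: [[0.99, -0.138, -0.001], [-0.138, -0.99, 0.001], [-0.001, -0.0, -1.0]]
contact_force: [-3.3, 6.5, 2.7]
opening: 0.0331
grip_force: 29.9
```

Request:
play_rows(motion=[[[0.0007,-0.0001,0,0,0,0,0.1],[0.0007,-0.0001,0,0,0,0,0.1]]])

```text
time: 8.95
tcp_pos: [0.495, 0.0266, 0.2247]
tcp_rot: [[0.99, -0.138, -0.001], [-0.138, -0.99, 0.001], [-0.001, -0.0, -1.0]]
contact_force: [-3.3, 5.4, 3.1]
opening: 0.0336
grip_force: 29.9
```

Request:
play_rows(motion=[[[0.0001,0.0004,0,0,0,0,0.1],[0.0007,0.0003,0,0,0,0,0.1],[0.0007,0.0003,0,0,0,0,0.1]]])

```text
time: 9.25
tcp_pos: [0.4958, 0.0268, 0.2247]
tcp_rot: [[0.99, -0.138, -0.001], [-0.138, -0.99, 0.0], [-0.001, -0.0, -1.0]]
contact_force: [-4.6, 3.4, 3.9]
opening: 0.0335
grip_force: 29.9
```

Request:
play_rows(motion=[[[0.0007,-0.0001,0,0,0,0,0.1],[0.0007,-0.0001,0,0,0,0,0.1]]])

```text
time: 9.45
tcp_pos: [0.4961, 0.0267, 0.2246]
tcp_rot: [[0.99, -0.138, -0.003], [-0.138, -0.99, 0.0], [-0.003, 0.0, -1.0]]
contact_force: [-7.9, 5.0, 5.4]
opening: 0.0334
grip_force: 29.9
```

Request:
play_rows(motion=[[[0.0005,-0.0001,0,0,0,0,0.1],[0.0005,-0.0001,0,0,0,0,0.1]]])

```text
time: 9.65
tcp_pos: [0.4964, 0.0265, 0.2245]
tcp_rot: [[0.99, -0.138, -0.003], [-0.138, -0.99, 0.0], [-0.003, 0.0, -1.0]]
contact_force: [-10.1, 4.0, 5.9]
opening: 0.0336
grip_force: 30.0
```

Request:
play_rows(motion=[[[-0.0004,0.0003,0.0003,0,0,0,0.1],[-0.0004,0.0003,0.0003,0,0,0,0.1]]])

```text
time: 9.85
tcp_pos: [0.4963, 0.0266, 0.2248]
tcp_rot: [[0.99, -0.138, -0.002], [-0.138, -0.99, -0.0], [-0.002, 0.001, -1.0]]
contact_force: [-7.0, 1.5, 3.0]
opening: 0.0333
grip_force: 30.0
```

Request:
play_rows(motion=[[[-0.0001,0.0001,0,0,0,0,0.42],[-0.0001,0.0001,0,0,0,0,0.5],[-0.0001,0.0001,0,0,0,0,0.55],[-0.0001,0.0001,0,0,0,0,0.55],[-0.0001,0.0001,0,0,0,0,0.55]]])

```text
time: 10.35
tcp_pos: [0.4968, 0.0268, 0.2251]
tcp_rot: [[0.99, -0.138, 0.0], [-0.138, -0.99, -0.0], [0.0, 0.0, -1.0]]
contact_force: [0.2, -0.1, 1.1]
opening: 0.0515
grip_force: 0.0
```

Request:
play_rows(motion=[[[0,0,0.01,0,0,0,0.55],[0,0,0.03,0,0,0,0.55],[0,0,0.06,0,0,0,0.55],[0,0,0.1,0,0,0,0.3],[-0.05,0,0.12,0,0,0,0],[-0.1,0,0.12,0,0,0,0],[-0.15,0,0.12,0,0,0,0],[-0.15,-0.05,0.12,0,0,0,0],[-0.15,-0.1,0.12,0,0,0,0],[-0.15,-0.15,0.12,0,0,0,0],[-0.15,-0.15,0.12,0,0,0,0]]])

```text
time: 11.45
tcp_pos: [0.346, -0.1275, 0.3459]
tcp_rot: [[0.989, -0.145, 0.001], [-0.145, -0.989, -0.001], [0.001, 0.001, -1.0]]
contact_force: [-0.6, -0.1, 0.4]
opening: 0.0006
grip_force: 0.0
```

Run:
```python
from fit import *
T,S=[grab(n) for n in("top","side")]
s=ctrl.observe();print(s["tcp_pos"],s["opening"])
v=np.load("pose.npy");P=loc(v,[[0,.06,.13],[-.017,.065,.135],[.017,.065,.135],[-.017,.101,.135],[.017,.101,.135]])
o=[]
for f,x,y in((T,185,155),(S,260,120)):
    a=cv2.resize(f["image"][y:y+80,x:x+66],None,fx=6,fy=6,interpolation=cv2.INTER_CUBIC)
    for q in proj(f,P): cv2.circle(a,tuple(int(c) for c in (q-[x,y]+.5)*6),2,(0,0,255),-1)
    o.append(a)
cv2.imwrite("pics/rel.png",np.hstack(o))
```

```text
[ 0.34648433 -0.12377032  0.34556912] 0.00026845862734055316
```

View pics/rel.png

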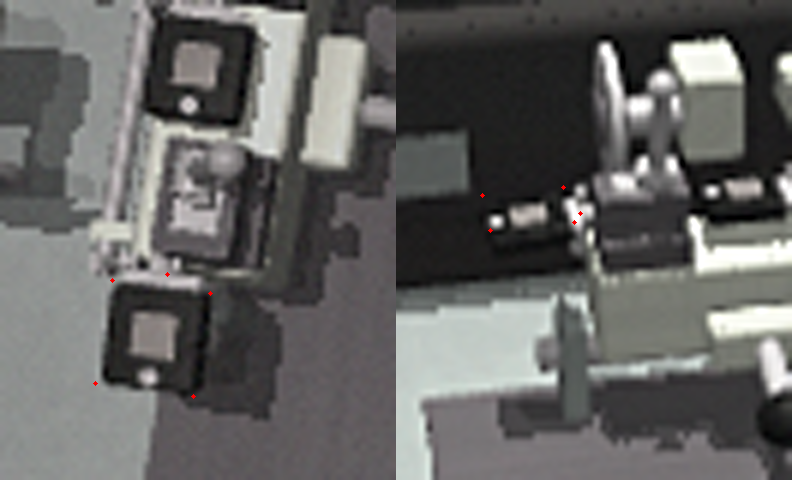

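```bash
cat > heads.py <<'E'
from fit import *
def heads(T):
    g=cv2.resize(cv2.cvtColor(T["image"],cv2.COLOR_BGR2GRAY),None,fx=8,fy=8,interpolation=cv2.INTER_CUBIC);r=[]
    for x0,x1,y0,y1 in((200,222,198,224),(207,229,153,178)):
        m=(g[y0*8:y1*8,x0*8:x1*8]<62).astype(np.uint8)
        k=max(cv2.findContours(m,0,2)[0],key=cv2.contourArea);rr=cv2.minAreaRect(cv2.convexHull(k))
        c=(np.array(rr[0])+.5)/8-.5+[x0,y0];w=onz(T,c,.135)[0]
        v=np.load("pose.npy");d=w-[v[0],v[1],0];c_,s_=np.cos(v[2]),np.sin(v[2])
        r.append((c.round(2),(np.array(rr[1])/8).round(2),round(rr[2],1),"local",np.round([d[0]*c_+d[1]*s_,-d[0]*s_+d[1]*c_],4)))
    return r
if __name__=="__main__":
    for q in heads(grab("top")): print(q)
E
python3 heads.py
```

```text
(array([212.17, 212.57]), array([20.27, 20.07]), 4.9, 'local', array([-0.005 ,  0.0858]))
(array([217.58, 165.79]), array([17.69, 18.81]), 7.4, 'local', array([-0.0003, -0.0125]))
```

```bash
for t in 38 46 54; do sed "s/<62/<$t/" heads.py > h2.py; echo $t; python3 h2.py; done
```

```text
38
(array([218.07, 212.36]), array([ 4.03, 17.59]), 13.4, 'local', array([-0.0169,  0.0837]))
(array([217.61, 166.51]), array([16.81, 16.92]), 7.7, 'local', array([-0.0006, -0.011 ]))
46
(array([212.1 , 211.51]), array([19.34, 17.74]), 7.3, 'local', array([-0.0045,  0.0836]))
(array([217.36, 166.11]), array([17.44, 17.83]), 8.7, 'local', array([ 0.    , -0.0118]))
54
(array([212.05, 212.14]), array([19.9 , 19.03]), 4.9, 'local', array([-0.0046,  0.085 ]))
(array([217.39, 165.91]), array([17.65, 18.47]), 8.7, 'local', array([ 0.    , -0.0122]))
```

```bash
cat > sq.py <<'E'
from fit import *
v=np.load("pose.npy")
def L(w):
    d=w-[v[0],v[1],0];c,s=np.cos(v[2]),np.sin(v[2]);return np.round([1e3*(d[0]*c+d[1]*s),1e3*(-d[0]*s+d[1]*c)],1)
def sq(T):
    g=cv2.cvtColor(T["image"],cv2.COLOR_BGR2GRAY)
    for x0,x1,y0,y1 in((205,216,205,221),(212,223,159,176)):
        m=(g[y0:y1,x0:x1]>85).astype(np.uint8);n,l,st,c=cv2.connectedComponentsWithStats(m,connectivity=4)
        for i in range(1,n):
            if st[i,4]>3:
                yy,xx=np.where(cv2.dilate((l==i).astype(np.uint8),np.ones((3,3)))>0);w=np.clip(g[yy+y0,xx+x0].astype(float)-50,0,None)
                p=np.array([(w*xx).sum(),(w*yy).sum()])/w.sum()+[x0,y0];print(st[i,4],p.round(2),L(onz(T,p,.135)[0]))
if __name__=="__main__": sq(grab("top"))
E
python3 sq.py
```

```text
55 [210.19 210.46] [-0.3 82. ]
16 [208.46 218.47] [ 0.5 98.9]
52 [217.27 165.4 ] [  0.4 -13.2]
9 [216.   172.03] [0.8 1. ]
4 [213.81 175.  ] [4.3 7.8]
```

Run:
```python
from fit import *
v=np.load("pose.npy");s=ctrl.observe();t=s["tcp_pos"];print(t,s["tcp_rot"][:,0])
b=lambda q:loc(v,[[-.01-.054*np.cos(q+.14),.027,.151+.054*np.sin(q+.14)+.0065+.097]])[0]
print("start",b(1.03),b(1.03)-t)
for q in np.arange(1.03,-.11,-.1): print(round(q,2),(b(q)-b(1.03)).round(4))
```

```text
[ 0.34695832 -0.12200875  0.34533532] [ 9.90726076e-01 -1.35874024e-01  3.02918189e-04]
start [ 0.54928045 -0.01193321  0.30422053] [ 0.20232213  0.11007554 -0.04111479]
1.03 [0. 0. 0.]
0.93 [-0.0007 -0.0048 -0.0024]
0.83 [-0.0013 -0.0094 -0.0052]
0.73 [-0.002  -0.0136 -0.0084]
0.63 [-0.0025 -0.0175 -0.0121]
0.53 [-0.003  -0.021  -0.0162]
0.43 [-0.0035 -0.0241 -0.0206]
0.33 [-0.0039 -0.0268 -0.0253]
0.23 [-0.0042 -0.029  -0.0302]
0.13 [-0.0044 -0.0307 -0.0353]
0.03 [-0.0046 -0.0318 -0.0406]
-0.07 [-0.0047 -0.0325 -0.0459]
```

Request:
play_rows(motion=[[[0.05,0.027,0,0,0,0,0],[0.1,0.054,0,0,0,0,0],[0.14,0.076,0,0,0,0,0],[0.18,0.098,0,0,0,0,0],[0.2023,0.11,-0.01,0,0,0,0],[0.2023,0.11,-0.028,0,0,0,0],[0.2023,0.11,-0.028,0,0,0,0],[0.2023,0.11,-0.028,0,0,0,0]]])

```text
time: 12.6
tcp_pos: [0.5488, -0.0125, 0.3176]
tcp_rot: [[0.991, -0.137, -0.0], [-0.137, -0.991, 0.0], [-0.0, 0.0, -1.0]]
contact_force: [-0.9, 0.6, 0.8]
opening: 0.0003
grip_force: 0.0
```

Request:
play_rows(motion=[[[0,0,-0.007,0,0,0,0],[0,0,-0.012,0,0,0,0],[0,0,-0.0145,0,0,0,0],[-0.0007,-0.0048,-0.017,0,0,0,0],[-0.0013,-0.0094,-0.02,0,0,0,0],[-0.002,-0.0136,-0.023,0,0,0,0],[-0.002,-0.0136,-0.023,0,0,0,0]]])

```text
time: 13.3
tcp_pos: [0.5469, -0.0279, 0.2953]
tcp_rot: [[0.99, -0.139, 0.001], [-0.139, -0.99, -0.002], [0.002, 0.001, -1.0]]
contact_force: [-2.6, -4.7, 8.0]
opening: 0.0004
grip_force: 4.0
```

Request:
play_rows(motion=[[[-0.0005,-0.0039,-0.0037,0,0,0,0],[-0.001,-0.0074,-0.0078,0,0,0,0],[-0.0015,-0.0105,-0.0122,0,0,0,0],[-0.0019,-0.0132,-0.0169,0,0,0,0],[-0.0022,-0.0154,-0.0218,0,0,0,0],[-0.0022,-0.0154,-0.0218,0,0,0,0]]])

```text
time: 13.9
tcp_pos: [0.5447, -0.0427, 0.2724]
tcp_rot: [[0.99, -0.139, 0.0], [-0.139, -0.99, -0.0], [0.0, 0.0, -1.0]]
contact_force: [-0.3, -1.3, 1.3]
opening: 0.0005
grip_force: 0.5
```

```bash
python3 sq.py
```

```text
32 [214.04 214.1 ] [-9.3 88.4]
104 [217.18 163.82] [  1.2 -16.5]
```

Request:
play_rows(motion=[[[-0.0002,-0.0017,-0.005,0,0,0,0],[-0.0004,-0.0026,-0.009,0,0,0,0],[-0.0004,-0.0028,-0.0105,0,0,0,0],[-0.0004,-0.0028,-0.0115,0,0,0,0],[-0.0004,-0.0028,-0.0115,0,0,0,0]]])

```text
time: 14.45
tcp_pos: [0.5446, -0.0451, 0.2616]
tcp_rot: [[0.99, -0.138, 0.001], [-0.138, -0.99, -0.001], [0.001, 0.001, -1.0]]
contact_force: [-2.3, -4.3, 10.6]
opening: 0.0003
grip_force: 5.2
```

Request:
play_rows(motion=[[[0,0,-0.001,0,0,0,0],[0,0,-0.002,0,0,0,0],[0,0,-0.002,0,0,0,0]]])

```text
time: 14.75
tcp_pos: [0.5447, -0.0452, 0.2608]
tcp_rot: [[0.99, -0.138, 0.002], [-0.138, -0.99, -0.001], [0.002, 0.001, -1.0]]
contact_force: [-6.3, -3.8, 21.2]
opening: 0.0005
grip_force: 10.7
```

Request:
play_rows(motion=[[[0,0,-0.001,0,0,0,0],[0,0,-0.001,0,0,0,0],[0,0,-0.001,0,0,0,0]]])

```text
time: 15.05
tcp_pos: [0.5448, -0.0453, 0.2605]
tcp_rot: [[0.99, -0.138, 0.003], [-0.138, -0.99, -0.001], [0.003, 0.001, -1.0]]
contact_force: [-8.9, -5.0, 28.0]
opening: 0.0
grip_force: 13.6
```

Request:
play_rows(motion=[[[0,0,0.003,0,0,0,0],[0,0,0.02,0,0,0,0],[0,0,0.06,0,0,0,0],[0,0,0.09,0,0,0,0],[-0.05,-0.03,0.09,0,0,0,0],[-0.1,-0.06,0.09,0,0,0,0],[-0.15,-0.1,0.09,0,0,0,0],[-0.2,-0.12,0.09,0,0,0,0],[-0.2,-0.12,0.09,0,0,0,0],[-0.2,-0.12,0.09,0,0,0,0]]])

```text
time: 16.05
tcp_pos: [0.3422, -0.1658, 0.3478]
tcp_rot: [[0.99, -0.141, 0.0], [-0.141, -0.99, -0.0], [0.0, -0.0, -1.0]]
contact_force: [-0.2, 0.0, -1.3]
opening: 0.0004
grip_force: 0.0
```

```bash
python3 sq.py
python3 - <<'E'
from fit import *
T,S=[grab(n) for n in("top","side")]
s=ctrl.observe();print(s["tcp_pos"],s["tcp_rot"][:,0])
v=np.load("pose.npy");P=loc(v,[[0,.06,.13],[-.017,.065,.135],[.017,.065,.135],[-.017,.101,.135],[.017,.101,.135],[-.0635,.027,.1585],[-.0635,-.068,.1585],[-.0269,-.118,.1226]])
o=[]
for f,x,y in((T,195,110),(S,275,110)):
    a=cv2.resize(f["image"][y:y+118,x:x+(66 if f is T else 90)],None,fx=5,fy=5,interpolation=cv2.INTER_CUBIC)
    for q in proj(f,P): cv2.circle(a,tuple(int(c) for c in (q-[x,y]+.5)*5),1,(0,0,255),-1)
    o.append(a)
cv2.imwrite("pics/cl.png",np.hstack(o))
E
```

```text
53 [209.88 210.21] [ 0.4 81.6]
10 [208.76 217.11] [ 0.4 96. ]
8 [207.63 219.82] [  1.8 101.9]
52 [217.27 165.4 ] [  0.4 -13.2]
9 [216.   172.04] [0.8 1. ]
4 [213.77 175.  ] [4.4 7.8]
[ 0.34491297 -0.16468787  0.34775098] [ 9.90380626e-01 -1.38369813e-01  1.05564197e-04]
```

View pics/cl.png

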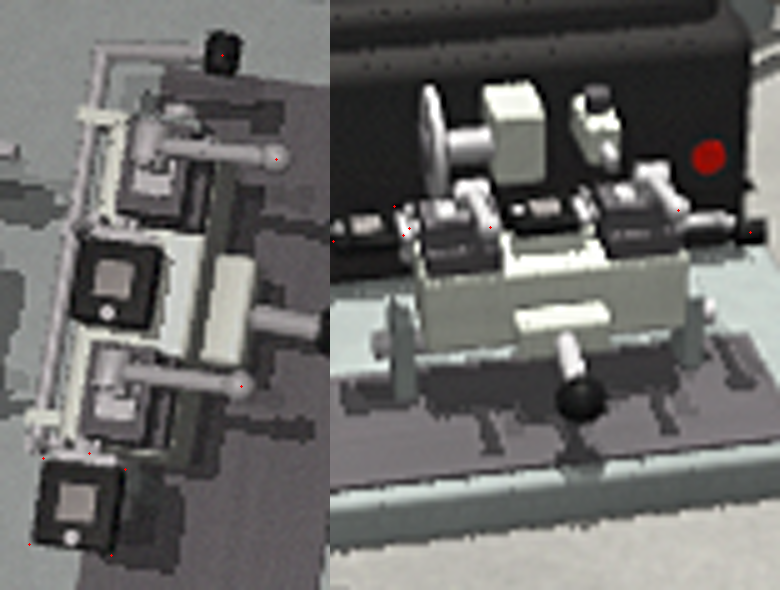

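Request:
play_rows(motion=[[[0.05,0.0,0,0,0,0.15,0.34],[0.1,0.02,0,0,0,0.3,0.34],[0.14,0.04,0,0,0,0.45,0.34],[0.18,0.06,0,0,0,0.6,0.34],[0.22,0.08,0,0,0,0.75,0.34],[0.26,0.1,0,0,0,0.9,0.34],[0.3,0.12,0,0,0,1.05,0.34],[0.33,0.13,0,0,0,1.2,0.34],[0.3484,0.1362,0,0,0,1.35,0.34],[0.3484,0.1362,0,0,0,1.5,0.34],[0.3484,0.1362,0,0,0,1.569,0.34],[0.3484,0.1362,0,0,0,1.569,0.34]]])

```text
time: 17.4
tcp_pos: [0.6935, -0.027, 0.3463]
tcp_rot: [[0.137, 0.991, -0.002], [0.991, -0.137, 0.0], [0.0, -0.002, -1.0]]
contact_force: [0.5, -0.4, -1.3]
opening: 0.0318
grip_force: 0.0
```

Run:
```python
from fit import *
s=ctrl.observe();t=s["tcp_pos"];print(t,s["tcp_rot"],s["opening"])
v=np.load("pose.npy");k=lambda q:loc(v,[[.0295-.06*np.cos(q+.35),-.118,.102+.06*np.sin(q+.35)]])[0]
print("knob",k(0),k(0)+[0,0,.088]-t, "axes yaw",np.degrees(v[2]))
for q in np.arange(.1,1.46,.125): print(round(q,3),(k(q)-k(0)).round(4))
print(k(1.35)-k(0))
```

```text
[ 0.69352817 -0.02701295  0.34632418] [[ 1.37296320e-01  9.90528611e-01 -1.67089086e-03]
 [ 9.90530006e-01 -1.37295842e-01  3.98280357e-04]
 [ 1.65101721e-04 -1.70974996e-03 -9.99998525e-01]] 0.03179888021078463
knob [ 0.69339787 -0.02845168  0.12257387] [-1.30304747e-04 -1.43873375e-03 -1.35750313e-01] axes yaw 81.79995808952279
0.1 [0.0003 0.0023 0.0055]
0.225 [0.0009 0.0059 0.0121]
0.35 [0.0015 0.0104 0.0181]
0.475 [0.0022 0.0155 0.0235]
0.6 [0.0031 0.0212 0.0282]
0.725 [0.004  0.0275 0.0322]
0.85 [0.0049 0.0343 0.0353]
0.975 [0.006  0.0413 0.0376]
1.1 [0.007  0.0486 0.039 ]
1.225 [0.0081 0.056  0.0394]
1.35 [0.0091 0.0634 0.0389]
[0.00914157 0.06343775 0.03892602]
```

Request:
play_rows(motion=[[[0,0,-0.04,0,0,0,0.34],[0,0,-0.08,0,0,0,0.34],[0,0,-0.11,0,0,0,0.34],[0,0,-0.128,0,0,0,0.34],[0,0,-0.1375,0,0,0,0.34],[0,0,-0.1375,0,0,0,0.34],[0,0,-0.1375,0,0,0,0.34]]])

```text
time: 18.1
tcp_pos: [0.6933, -0.0284, 0.2114]
tcp_rot: [[0.14, 0.99, 0.001], [0.99, -0.14, -0.0], [0.0, 0.001, -1.0]]
contact_force: [0.2, 0.7, 0.1]
opening: 0.0318
grip_force: 0.0
```

Request:
play_rows(motion=[[[0,0,0,0,0,0,0.1],[0,0,0,0,0,0,0.1],[0,0,0,0,0,0,0.1],[0,0,0,0,0,0,0.1]]])

```text
time: 18.5
tcp_pos: [0.6929, -0.0287, 0.2111]
tcp_rot: [[0.14, 0.99, 0.001], [0.99, -0.14, 0.0], [0.0, 0.001, -1.0]]
contact_force: [-2.2, 1.0, 5.5]
opening: 0.0158
grip_force: 30.0
```

Request:
play_rows(motion=[[[0.0003,0.0023,0.0055,0,0,0,0.1],[0.0009,0.0059,0.0121,0,0,0,0.1],[0.0015,0.0104,0.0181,0,0,0,0.1],[0.0022,0.0155,0.0235,0,0,0,0.1],[0.0022,0.0155,0.0235,0,0,0,0.1]]])

```text
time: 19.0
tcp_pos: [0.6952, -0.0122, 0.2348]
tcp_rot: [[0.139, 0.99, 0.001], [0.99, -0.139, 0.0], [0.0, 0.001, -1.0]]
contact_force: [0.9, -0.7, -1.7]
opening: 0.0154
grip_force: 30.0
```

Request:
play_rows(motion=[[[0.0009,0.0057,0.0047,0,0,0,0.1],[0.0018,0.012,0.0087,0,0,0,0.1],[0.0027,0.0188,0.0118,0,0,0,0.1],[0.0038,0.0258,0.0141,0,0,0,0.1],[0.0048,0.0331,0.0155,0,0,0,0.1],[0.0059,0.0405,0.0159,0,0,0,0.1],[0.0069,0.0479,0.0154,0,0,0,0.1],[0.0069,0.0479,0.0154,0,0,0,0.1],[0.0073,0.0509,0.015,0,0,0,0.1],[0.0073,0.0509,0.015,0,0,0,0.1]]])

```text
time: 20.0
tcp_pos: [0.7026, 0.0387, 0.2498]
tcp_rot: [[0.139, 0.99, 0.002], [0.99, -0.139, 0.001], [0.001, 0.002, -1.0]]
contact_force: [0.3, -1.0, 5.7]
opening: 0.0151
grip_force: 30.0
```

Request:
play_rows(motion=[[[0.0003,0.002,-0.0003,0,0,0,0.1],[0.0004,0.003,-0.0004,0,0,0,0.1],[0.0004,0.003,-0.0004,0,0,0,0.1]]])

```text
time: 20.3
tcp_pos: [0.703, 0.0415, 0.2493]
tcp_rot: [[0.14, 0.99, 0.002], [0.99, -0.14, 0.0], [0.001, 0.002, -1.0]]
contact_force: [0.5, -1.8, 5.1]
opening: 0.0151
grip_force: 30.0
```

Request:
play_rows(motion=[[[0,0,0,0,0,0,0.2],[0,0,0,0,0,0,0.28],[0,0,0,0,0,0,0.28],[0,0,0.02,0,0,0,0.28],[0,0,0.06,0,0,0,0.28],[0,0,0.1,0,0,0,0.28],[-0.05,-0.04,0.1,0,0,0,0.28],[-0.09,-0.08,0.1,0,0,0,0.28],[-0.13,-0.12,0.1,0,0,0,0.28],[-0.17,-0.16,0.1,0,0,0,0.28],[-0.21,-0.2,0.1,0,0,0,0.28],[-0.25,-0.22,0.1,0,0,0,0.28]]])

```text
time: 21.5
tcp_pos: [0.4789, -0.1609, 0.3483]
tcp_rot: [[0.14, 0.99, 0.0], [0.99, -0.14, 0.0], [0.0, 0.0, -1.0]]
contact_force: [1.0, -1.7, 0.5]
opening: 0.0262
grip_force: 0.0
```

Request:
play_rows(motion=[[[-0.06,-0.05,0,0,0,0,0.28],[-0.1,-0.08,0,0,0,0,0.28],[-0.1,-0.08,0,0,0,0,0.28],[-0.1,-0.08,0,0,0,0,0.28]]])

```text
time: 21.9
tcp_pos: [0.3785, -0.2412, 0.3488]
tcp_rot: [[0.143, 0.99, 0.001], [0.99, -0.143, -0.0], [-0.0, 0.001, -1.0]]
contact_force: [0.1, -0.5, 1.1]
opening: 0.0261
grip_force: 0.0
```

```bash
python3 sq.py
python3 - <<'E'
from fit import *
T,S=[grab(n) for n in("top","side")]
cv2.imwrite("pics/end.png",T["image"]);cv2.imwrite("pics/ends.png",S["image"])
s=ctrl.observe();print(s["tcp_pos"],s["contact_force"])
v=np.load("pose.npy")
gt,gs=[cv2.cvtColor(f["image"],cv2.COLOR_BGR2GRAY) for f in(T,S)]
for q in(.9,1.1,1.2,1.3,1.35,1.4):
    k=loc(v,[[.0295-.06*np.cos(q+.35),-.118,.102+.06*np.sin(q+.35)]]);print(q,proj(T,k).round(1),proj(S,k).round(1))
p=proj(T,k)[0].astype(int);print(p);print(gt[p[1]-9:p[1]+10,p[0]-10:p[0]+16])
p=proj(S,k)[0].astype(int);print(p);print(gs[p[1]-9:p[1]+10,p[0]-10:p[0]+12])
E
```

```text
54 [209.9 210.2] [ 0.4 81.6]
9 [208.76 217.12] [ 0.4 96.1]
8 [207.66 219.81] [  1.7 101.8]
54 [217.28 165.39] [  0.4 -13.3]
9 [216.   172.03] [0.8 1. ]
5 [213.97 175.  ] [4.  7.8]
[ 0.3808728  -0.23941978  0.34849534] [0.13676037 0.39391836 0.9468783 ]
0.9 [[217.8 112.6]] [[355.4 137.5]]
1.1 [[211.8 111.4]] [[354.2 134.8]]
1.2 [[208.9 110.9]] [[353.6 133.8]]
1.3 [[206.  110.6]] [[353.  132.9]]
1.35 [[204.6 110.4]] [[352.7 132.6]]
1.4 [[203.2 110.3]] [[352.4 132.3]]
[203 110]
[[130 129 122 125 128 119 111 110 116 109 128 125 118 118 120 121 120 121
  127 124 125 123 123 128 126 128]
 [138 139 143 138 136 132 130 132 131 123 123 132 118 112 109 117 100 107
  127 126 124 121 124 125 124 125]
 [140 138 140 142 139 139 140 139 140 141 140 143 139 137 134 128 125 124
  128 116 114 111 121 103 103 127]
 [140 140 140 139 139 141 138 138 141 144 141 142 147 148 147 143 140 139
  108 137 132 132 128 127 122 136]
 [137 142 139 140 138 138 141 142 143 142 136 137 136 143 138 141 141 144
  139 142 140 140 143 142 143 143]
 [141 141 146 139 141 138 138 144 142 133  64  14  27  58  62 114 134 142
 
[... 2529 characters left out ...]
9  14  16  17  20  18  84 177
  203 197 196 195]
 [ 31  31  30  31  29  33  30  29  19  12  25  44  41  12  16  17  82 175
  202 196 194 192]
 [ 31  30  29  30  30  35  31  30  23  40  86  97  86  18  26  15  97 194
  200 196 194 193]
 [ 33  30  30  32  31  31  30  28  25  57 112 119 108  20  25  13 113 215
  198 194 196 193]
 [ 30  31  32  32  27  29  29  42  51  66 106 115 104  17  23  13 111 212
  198 194 193 192]
 [ 30  31  29  31  29  34  49  51  51  75 107 114 106  18  22  12 107 211
  196 192 189 190]
 [ 30  29  31  29  31  40  54  51  47  72 107 116 104  18  25  23 112 207
  193 190 188 188]
 [ 18  26  29  29  30  45  54  50  49  72 105 130 144  16  20  31 120 206
  194 190 190 190]]
```

Request:
play_rows(motion=[[[0.045,0.02,0,0,0,0,0],[0.09,0.05,0,0,0,0,0],[0.13,0.08,0,0,0,0,0],[0.17,0.11,0,0,0,0,0],[0.21,0.14,0,0,0,0,0],[0.25,0.17,0,0,0,0,0],[0.29,0.2,0,0,0,0,0],[0.315,0.228,0,0,0,0,0],[0.315,0.228,-0.03,0,0,0,0],[0.315,0.228,-0.07,0,0,0,0],[0.315,0.228,-0.1,0,0,0,0],[0.315,0.228,-0.1,0,0,0,0]]])

```text
time: 23.25
tcp_pos: [0.6946, -0.0099, 0.243]
tcp_rot: [[0.138, 0.99, -0.008], [0.99, -0.138, 0.001], [-0.0, -0.008, -1.0]]
contact_force: [-0.5, -0.2, 0.6]
opening: 0.0004
grip_force: 0.0
```

Request:
play_rows(motion=[[[0.0014,0.01,0,0,0,0,0],[0.0028,0.02,0,0,0,0,0],[0.0035,0.025,0,0,0,0,0],[0.0039,0.028,0,0,0,0,0],[0.0039,0.028,0,0,0,0,0]]])

```text
time: 23.75
tcp_pos: [0.6995, 0.0166, 0.2493]
tcp_rot: [[0.14, 0.99, 0.001], [0.99, -0.14, -0.0], [-0.0, 0.001, -1.0]]
contact_force: [0.4, -0.5, -0.3]
opening: 0.0008
grip_force: 0.0
```

Request:
play_rows(motion=[[[0.0002,0.0015,0,0,0,0,0],[0.0004,0.003,0,0,0,0,0],[0.0004,0.003,0,0,0,0,0]]])

```text
time: 24.05
tcp_pos: [0.6996, 0.0177, 0.2488]
tcp_rot: [[0.141, 0.99, -0.0], [0.99, -0.141, -0.002], [-0.002, 0.0, -1.0]]
contact_force: [-2.5, -8.5, 1.8]
opening: 0.0007
grip_force: 4.5
```

Request:
play_rows(motion=[[[0.0002,0.0015,0,0,0,0,0],[0.0002,0.0015,0,0,0,0,0],[0.0002,0.0015,0,0,0,0,0]]])

```text
time: 24.35
tcp_pos: [0.6997, 0.0181, 0.2488]
tcp_rot: [[0.142, 0.99, -0.001], [0.99, -0.142, -0.004], [-0.004, -0.0, -1.0]]
contact_force: [-3.5, -15.6, 3.6]
opening: 0.0003
grip_force: 7.6
```

Request:
play_rows(motion=[[[0.0002,0.0015,0,0,0,0,0],[0.0002,0.0015,0,0,0,0,0],[0.0002,0.0015,0,0,0,0,0]]])

```text
time: 24.65
tcp_pos: [0.6998, 0.0185, 0.2488]
tcp_rot: [[0.143, 0.99, -0.001], [0.99, -0.143, -0.005], [-0.005, -0.0, -1.0]]
contact_force: [-5.5, -21.3, 3.4]
opening: 0.0005
grip_force: 10.8
```

Request:
play_rows(motion=[[[-0.001,-0.01,0,0,0,0,0],[-0.003,-0.025,0,0,0,0,0],[-0.003,-0.025,0.04,0,0,0,0],[-0.003,-0.025,0.09,0,0,0,0],[-0.04,-0.05,0.1,0,0,0,0],[-0.08,-0.08,0.1,0,0,0,0],[-0.12,-0.11,0.1,0,0,0,0],[-0.16,-0.14,0.1,0,0,0,0],[-0.2,-0.17,0.1,0,0,0,0],[-0.24,-0.2,0.1,0,0,0,0],[-0.28,-0.23,0.1,0,0,0,0],[-0.32,-0.25,0.1,0,0,0,0]]])

```text
time: 25.85
tcp_pos: [0.378, -0.2291, 0.3485]
tcp_rot: [[0.141, 0.99, 0.001], [0.99, -0.141, -0.0], [-0.0, 0.001, -1.0]]
contact_force: [-0.6, -0.3, 0.1]
opening: 0.0006
grip_force: 0.0
```

Request:
play_rows(motion=[[[0,0,0,0,0,0,0],[0,0,0,0,0,0,0],[0,0,0,0,0,0,0]]])

```text
time: 26.15
tcp_pos: [0.3807, -0.2275, 0.3485]
tcp_rot: [[0.14, 0.99, 0.0], [0.99, -0.14, 0.0], [0.0, 0.0, -1.0]]
contact_force: [-0.7, -0.0, -0.0]
opening: 0.0005
grip_force: 0.0
```

```bash
python3 sq.py
python3 - <<'E'
from fit import *
T,S=grab("top"),grab("side");g=cv2.cvtColor(T["image"],cv2.COLOR_BGR2GRAY);s=cv2.cvtColor(S["image"],cv2.COLOR_BGR2GRAY)
print("knob",cen(g,(196,214,102,118),0,50))
o=ctrl.observe();print(o["tcp_pos"],o["contact_force"])
v=np.load("pose.npy");b=loc(v,[[-.0635,.027,.1585],[-.0635,-.068,.1585]]);
for q in proj(T,b): 
    x,y=q.astype(int);print(q.round(1));print(g[y-4:y+5,x-5:x+6])
E
```

```text
54 [209.9 210.2] [ 0.4 81.6]
9 [208.75 217.11] [ 0.4 96. ]
8 [207.66 219.81] [  1.7 101.8]
52 [217.27 165.39] [  0.4 -13.3]
9 [216.01 172.03] [0.8 1. ]
5 [213.96 175.  ] [4.  7.8]
knob (array([204.59016393, 110.21311475]), array([ 5,  4,  8,  9, 61], dtype=int32))
[ 0.38080707 -0.22728474  0.34818891] [0.12394254 0.4033169  0.29391002]
[242.7 186.9]
[[113 133 144 155 166 150  80  61  44  42  57]
 [ 57  63  69  68  72  67  60  47  39  42  55]
 [ 81  54  52  39  73 128 117  69  43  54  54]
 [149 143 144 124 146 151 141 124  67  52  54]
 [160 165 140 140 153 183 161 140 106  59  52]
 [146 147 134 135 147 175 158 136 103  56  49]
 [ 76  85  89 126 138 144 140 118  81  77  79]
 [ 41  42  40  56 109 117 108  82  70  82  77]
 [ 48  50  50  47  93  82  83  76  77  79  75]]
[249.9 141.3]
[[ 84  83  92  87  86  87  86  87  91  90  84]
 [ 80  80  85  87  83  89  90  76  89  91  88]
 [143 142 116 105 135 148 147 127  83  88  83]
 [158 161 158 129 148 169 156 140 112  89  90]
 [145 152 153 133 146 170 180 141 115  82  86]
 [111 113 120 115 137 145 139 128 101  76  92]
 [ 83  79  75  64 105 121 117 104  73  86  89]
 [ 86  90  86  88  78  73  76  68  89  89  86]
 [ 89  91  90  88  92  94  89  87  90  90  89]]
```

Knob centroid (204.6, 110.2) matches the fully up position at 1.35 rad. The lever ball is at its clamped position and the blank hasn't moved.

```bash
python3 -c "
from workcell import ctrl
print(ctrl.job_done())"
```

```text
the job is handed in; nothing more can be done
None
```

The blank is in the left vise, against the back stop with its shoulder on the gauge finger; it is clamped with the lever fully down, the gauge is fully up, and the job was handed in at about 26 s (no verdict was returned).

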